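# Show which ink goes where on the printer

### The job

The printer is low on magenta: show the colleague watching the camera what to refill. With the fingertips push the printer's sliding tank cover fully open, then point straight down at the cap of the magenta bottle for about two seconds, a finger's breadth or two above it, and then point in the same way at the magenta filler port and finish still pointing there. Touch neither what you point at nor any other bottle or loose desk thing, and keep well above the other bottles so that nobody takes the wrong one.

Things in the scene. Friction and masses are not known exactly. Their poses are not given: they have to be found in the camera images.
- printer: White and grey ink-tank printer, fixed, to the robot's right. Origin: centre of its underside; x points from its front to its back, away from the robot, y to its left, z up. Body x -173 to 173 mm, y -186 to 86, top at 180; output tray in front to x -250 at 51 high. White tank strip on its left: x -180 to 180, y 85 to 185, flat top at z 140, four filler ports in a row along x under the cover.
- tank_cover (a joint): Sliding tank cover, m: 0 = shut over the ports, 0.16 = fully open (stop); grows along the printer's +x, away from the robot. Starts up to 0.035 open. Resists with about 2 N, no spring, stays where left. A blue-grey slab 160 mm long (x), 92 wide (y), 18 thick, 3 to 21 mm above the tank top (143 to 161 above the table): too wide to grasp, push its near end face.
- cover_edge (a point): Centre of the cover's near end face (orange, 92 mm wide, 18 high, facing the robot), 152 mm above the table, 12 above the tank top; moves with the cover. Axes as the printer's: push along +x. In the printer's frame: x = -155 mm plus the joint value, y = 135. The tank top goes on flat for at least 25 mm in front of the face.
- port_magenta: Magenta filler port: flat magenta disc 28 mm across with a dark dot 10 wide, second in the row from the robot's side (black, magenta, cyan, yellow; 37 mm apart). Origin: centre of its top face, 142 mm above the table, 2 above the tank top; z up. Fixed in the printer's frame at x -93, y 135, z 142 mm. Hidden by the cover until that is open.
- ink_magenta: Magenta ink bottle standing loose on the table: magenta body 44 mm across with a white label band, magenta screw cap 28 mm across; 120 mm tall, 45 to 120 g. Origin: centre of its underside, z up; the flat cap top is 120 mm above it. Bottles stand at least 75 mm apart (centres) in any order.
- ink_cyan: Cyan ink bottle standing loose on the table: cyan body 44 mm across with a white label band, cyan screw cap 28 mm across; 120 mm tall, 45 to 120 g. Origin: centre of its underside, z up; the flat cap top is 120 mm above it. Bottles stand at least 75 mm apart (centres) in any order.
- ink_yellow: Yellow ink bottle standing loose on the table: yellow body 44 mm across with a white label band, yellow screw cap 28 mm across; 120 mm tall, 45 to 120 g. Origin: centre of its underside, z up; the flat cap top is 120 mm above it. Bottles stand at least 75 mm apart (centres) in any order.
- ink_black: Black ink bottle standing loose on the table: black body 44 mm across with a white label band, black screw cap 28 mm across; 120 mm tall, 45 to 120 g. Origin: centre of its underside, z up; the flat cap top is 120 mm above it. Bottles stand at least 75 mm apart (centres) in any order.
- mug: White mug with handle, loose, 80 mm across, 92 mm tall. Origin: centre of its underside. A bystander.
- stapler: Red and grey stapler lying loose, 130 x 34 x 42 mm, long axis x. Origin: centre of its underside. A bystander.
- pen_cup: Dark steel pen cup, loose, 72 mm across, 95 mm tall, pens up to 155 mm. Origin: centre of its underside. A bystander.
Not all that is in view belongs to the job. Of the things like the ink_black, leave any that is blue; of the rest the smaller one is meant. Leave any green look-alike of the ink_magenta alone.

How it is judged (in metres and radians):
On the way, in this order (a step that is already met when the one before it is completed fails the run):
1. the tank cover is pushed open (joint above 0.145) (value of joint tank_cover above 0.145 m), for 0.2 s.
2. the tool points down (within 25 degrees) at the magenta bottle's cap: TCP within 20 mm of its axis and 19 to 70 mm above the cap, for 1.5 s (horizontal distance between the grasp point and ink_magenta below 0.02 m and z of the grasp point in the frame of ink_magenta between 0.139 and 0.19 m and angle between the grasp point's own z axis and vertical above 2.7 rad and angle between ink_magenta's own z axis and vertical below 0.1 rad), for 1.5 s.
At the end, for the whole second after the job is handed in: The TCP stays within 15 mm sideways of the magenta port's centre and 19 to 70 mm above it, tool within 25 degrees of straight down, touching nothing; the cover is open (joint above 0.145); all bottles stand upright within 10 mm, and mug, stapler and pen cup within 15 mm, of where they began (horizontal distance between the grasp point and port_magenta below 0.015 m and z of the grasp point in the frame of port_magenta between 0.019 and 0.07 m and angle between the grasp point's own z axis and vertical above 2.7 rad and value of joint tank_cover above 0.145 m and distance of each of ink_magenta, ink_cyan, ink_yellow, ink_black from where it was at the start of the episode below 0.01 m and angle between each of ink_magenta, ink_cyan, ink_yellow, ink_black's own z axis and vertical below 0.1 rad and distance of each of mug, stapler, pen_cup from where it was at the start of the episode below 0.015 m).
It fails at once if a bottle or a bystander is touched (over 0.5 N) (contact force between any of the fingers, the arm and ink_magenta above 0.5 N or contact force between any of the fingers, the arm and ink_cyan above 0.5 N or contact force between any of the fingers, the arm and ink_yellow above 0.5 N or contact force between any of the fingers, the arm and ink_black above 0.5 N or contact force between any of the fingers, the arm and mug above 0.5 N or contact force between any of the fingers, the arm and stapler above 0.5 N or contact force between any of the fingers, the arm and pen_cup above 0.5 N).
It fails at once if a bottle is moved over 10 mm, or another desk thing over 15 mm (distance of any of ink_magenta, ink_cyan, ink_yellow, ink_black from where it was at the start of the episode above 0.01 m or distance of any of mug, stapler, pen_cup from where it was at the start of the episode above 0.015 m).
It fails at once if the magenta port is touched (over 0.5 N) once the cover is open (value of joint tank_cover above 0.145 m and contact force between the fingers and port_magenta above 0.5 N).
It fails at once if the tool comes down on another bottle (TCP within 20 mm of its axis and less than 60 mm above its cap) ((horizontal distance between the grasp point and ink_cyan below 0.02 m and z of the grasp point in the frame of ink_cyan below 0.18 m) or (horizontal distance between the grasp point and ink_yellow below 0.02 m and z of the grasp point in the frame of ink_yellow below 0.18 m) or (horizontal distance between the grasp point and ink_black below 0.02 m and z of the grasp point in the frame of ink_black below 0.18 m)).
It also fails if it takes over 54 s, if anything falls off the work surface, if the arm or the gripper's body presses on something with over 40 N, if the wrist force passes 120 N, or if a joint passes its speed limit or range.

### The arm

A 6-joint arm with a two-finger parallel gripper is mounted at the origin on the work surface. World frame = base frame: x ahead of the robot, y to its left, z up, the work surface at z = 0. Lengths are in mm, angles in rad, forces in N, time in s.
With the tool pointing down it reaches from about 350 to 975 mm from the base axis. Payload 7.1 kg.
Tool frame: the origin (TCP) lies between the finger pads, 19 mm behind the fingertips; this is the grasp point; z points along the fingers, y is the line along which they close (so a half turn about z gives the same grasp; the last joint's range is limited). The gripper opens to 88 mm and grips with 3 to 60 N. Pads are 20 mm wide; open, the fingers measure 115 mm over their backs; the gripper's body (75 mm by 178 mm) begins 61 mm behind the grasp point.
Start: joints at [1.231, 0.423, 1.63, -0, 1.089, -0.019], TCP at [197.047, 593.108, 241.375] pointing down, gripper open.
Joint ranges: [-3, 3], [-0.9, 2.11], [0.09, 2.58], [-1.31, 4.45], [0.11, 2.69], [-2.54, 2.54]. Speed limits (rad/s): [2.39, 2.39, 3.01, 3.14, 3.14, 3.14].

### API

Orientations are given as a rotation vector (axis times angle).
In Python, from workcell import ctrl, optics gives the robot as it stands.
- The arm moves only by the shell command python3 -m jog 'ROWS'. ROWS is JSON, a list of rows, each a list of 7 numbers: the shift along the tool's x, y, z in units of 40 mm (1.0 is 40 mm), then the turn, a rotation vector about the tool's x, y, z in units of 6 degrees (1.0 is 6 degrees), then the opening, from 0 (shut) to 1 (fully open). A call has 1 to 20 rows; each row shifts and turns the commanded pose from where the row before left it, along the tool's axes as they then stand; what a row does not reach is not made up. A row lasts 1/10 s, in which the tool goes at most 50 mm and 8.59 degrees, less where a joint would pass 70% of its speed; a pose out of reach is approached as far as the arm can. A call is refused whole if a number of a shift passes 1 or a number of a turn 1, either way. A call with a gripper value outside its range is refused whole. The fingers move at their own pace and stop on an object; the grip force is fixed at half the most. Time passes only in rows, so rows that do not move let the fingers close. It gives the time, the measured TCP pose, the force, the opening and the grip force at its end, in the units of the state.
- ctrl.get_obs(): the state, without advancing time (a new reading comes with each control period).
- optics.get_image(name): name is "scene" or "top" or "wrist"; returns the picture (384x512x3 uint8, red, green, blue); there is no depth.
- optics.camera_model(name): a dict with "fov_y" (degrees; the focal length in pixels is half the picture's height over the tangent of half this angle, whatever the lens; pixels are square), "cx", "cy" (the principal point, pixels), "k1" (the pictures are not rectified: a ray, as slopes to the right and down, at radius r is drawn at 1 + k1 r^2 times it, then the intrinsics apply), "view" (4x4, takes a point from world to camera coordinates); the wrist camera has in their place "hand_eye" (4x4, takes a point from camera to tool coordinates, whose origin is the TCP and whose axes are the flange's). Camera axes: x right, y up, looking along -z (the intrinsics and any distortion apply to the point x, -y, -z); pixel columns grow to the right and rows downward; lengths in mm; the calibration is good to about 2 mm. A picture is of the moment at which its call begins: read the wrist's pose just before it. camera_model takes no time and is no camera call.
- ctrl.close_job(): hands the job in; it is judged then, once.
Trained networks look in the newest picture that a camera, given by its name, has taken for a name from the list of things; names that differ only in an ending like _2 or _b are one class to them, and where a whole thing is asked for, a point or a joint stands for the part that bears it (a point fixed in the world has none). Each returns a list of dicts, best first, with "conf" (0 to 1); they miss things now and then, are a little off and sometimes report something else, mostly with a low value. They report only what shows in the picture. A call takes as long as a camera call. They do not tell look-alikes from the thing itself.
- optics.masks_of(target, camera): "pixels" (384x512 bool, what is visible of it) and "extent" ([centre column, centre row, width, height] in pixels, round what is visible of it).
The state is a dict: "t": time; "qpos": joint angles; "qvel": joint speeds; "joint_torque": joint torques, N m; "ee_pos": TCP position; "orientation": TCP orientation; "ft_force": force on the tool from outside, world axes, zero at the start; "moment": the same for the moment, N m; "width": finger opening in mm; "grasp_force": force on a finger pad.
Only numpy, scipy, OpenCV 4.12 (cv2) and the standard library are available. Lean on these libraries where they do the work, as an engineer would, in place of code of your own. Each camera call takes 0.05 s, during which the arm holds its last target. There are 200 camera calls.

## Working session

There is one attempt and no reset: what is moved stays moved. The work goes in short steps, Python scripts to look and compute and a shell command to move; the robot and the scene stay as the last step left them, time stands still between calls to the robot, and variables do not carry over. Pictures are saved under pics/ and viewed, at most 10 in all, crops included, and the job is handed in when it is done.

```bash
mkdir -p pics; cat > h.py <<'E'
import numpy as np, cv2
from workcell import ctrl, optics
from scipy.spatial.transform import Rotation as R
def ray(cam,u,v):
    m=optics.camera_model(cam); f=192/np.tan(np.radians(m['fov_y'])/2)
    xd,yd=(u-m['cx'])/f,(v-m['cy'])/f
    rd=np.hypot(xd,yd); r=rd
    for _ in range(30): r=rd/(1+m['k1']*r*r)
    s=r/rd if rd>0 else 1
    d=np.array([xd*s,-yd*s,-1.])
    if 'view' in m: T=np.linalg.inv(np.array(m['view']))
    else:
        o=ctrl.get_obs(); W=np.eye(4); W[:3,:3]=R.from_rotvec(o['orientation']).as_matrix(); W[:3,3]=o['ee_pos']; T=W@np.array(m['hand_eye'])
    return T[:3,3],T[:3,:3]@d
def at_z(cam,u,v,z):
    o,d=ray(cam,u,v); return o+d*(z-o[2])/d[2]
def proj(cam,P):
    m=optics.camera_model(cam); f=192/np.tan(np.radians(m['fov_y'])/2)
    p=np.array(m['view'])@np.append(P,1); x,y=p[0]/-p[2],-p[1]/-p[2]; k=1+m['k1']*(x*x+y*y)
    return m['cx']+f*x*k,m['cy']+f*y*k
E
cat > a.py <<'E'
from h import *
for c in ['scene','top']:
    im=optics.get_image(c); cv2.imwrite(f'pics/{c}0.png',cv2.resize(im[:,:,::-1],(800,600)))
    for n in ['printer','tank_cover','ink_magenta','ink_cyan','ink_yellow','ink_black','mug','stapler','pen_cup']:
        for d in optics.masks_of(n,c): print(c,n,round(d['conf'],2),np.round(d['extent'],1),np.round(at_z(c,d['extent'][0],d['extent'][1],120 if 'ink' in n else 50)))
E
python3 a.py; python3 -c "
from h import *
print(ctrl.get_obs()); print(optics.camera_model('top'))"
```

```text
scene printer 0.66 [141.8 273.9 193.3 187.2] [ 588. -434.   50.]
scene tank_cover 0.67 [175.8 214.8  50.3  63.1] [ 462. -267.   50.]
scene tank_cover 0.43 [249.6 173.   12.4  32. ] [445.   8.  50.]
scene ink_magenta 0.85 [292.1 198.7  17.2  35.6] [654.  10. 120.]
scene ink_magenta 0.77 [283.9 177.9  15.1  34.8] [577.  41. 120.]
scene ink_magenta 0.45 [178.2 210.6  50.3  54.3] [ 509. -273.  120.]
scene ink_cyan 0.94 [297.9 159.1  18.8  33.1] [538. 126. 120.]
scene ink_yellow 0.91 [329.6 173.9  16.4  31.7] [642. 163. 120.]
scene ink_black 0.98 [220.9 181.5  24.5  52.8] [ 483. -119.  120.]
scene ink_black 0.68 [248.7 172.7  15.6  30.5] [500. -32. 120.]
scene ink_black 0.6 [266.1 186.4  11.5  30.1] [574. -22. 120.]
scene ink_black 0.16 [314.9 135.7  37.5  17.9] [484. 242. 120.]
scene mug 0.66 [296.5 249.1  42.8  39.5] [760. -52.  50.]
scene stapler 0.56 [315.4 136.5  33.7  19. ] [429. 301.  50.]
scene pen_cup 0.59 [384.9 174.1  26.5  42.9] [701. 365.  50.]
scene pen_cup 0.49 [299.  158.6  18.   36. ] [484. 181.  50.]
top printer 0.73 [400.7 196.6 155.8 160.9] [ 547. -460.   50.]
top prin
[... 1311 characters left out ...]
4]), 'orientation': array([5.01764510e-01, 3.10125952e+00, 4.42621850e-06]), 'ft_force': array([ 0.36880982, -0.10479117, -1.22425247]), 'moment': array([ 0.06323842, -0.04108441, -0.01711901]), 'grasp_force': 0.0, 'width': 87.87502874707081}
{'fov_y': 54.333572187637266, 'cx': 256.6069615427805, 'cy': 196.6201919860571, 'k1': -0.12626457693698082, 'view': array([[-8.49831726e-02, -9.96382063e-01, -8.03583853e-04,
         4.67398690e+00],
       [ 9.69833725e-01, -8.29036982e-02,  2.29236827e-01,
        -5.79674901e+02],
       [-2.28474083e-01,  1.87019301e-02,  9.73370346e-01,
        -9.75133263e+02],
       [ 0.00000000e+00,  0.00000000e+00,  0.00000000e+00,
         1.00000000e+00]])}
```

View pics/scene0.png

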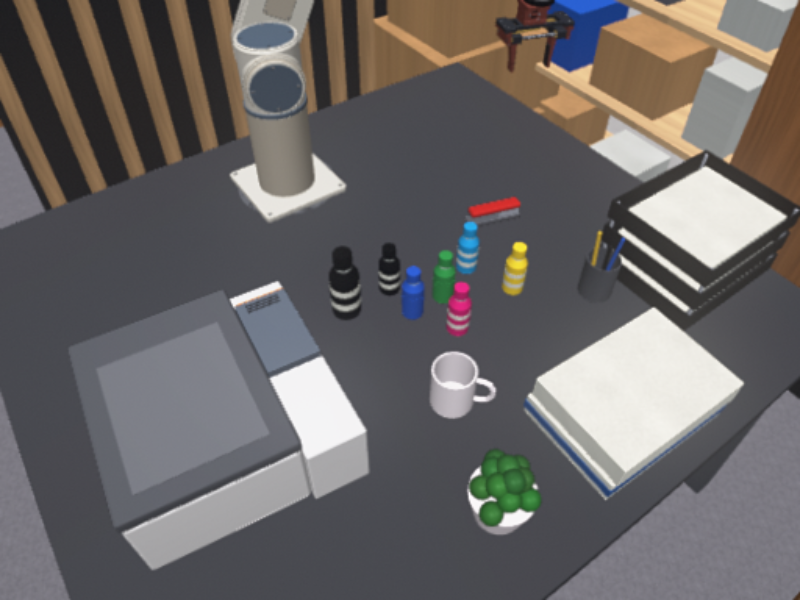

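View pics/top0.png

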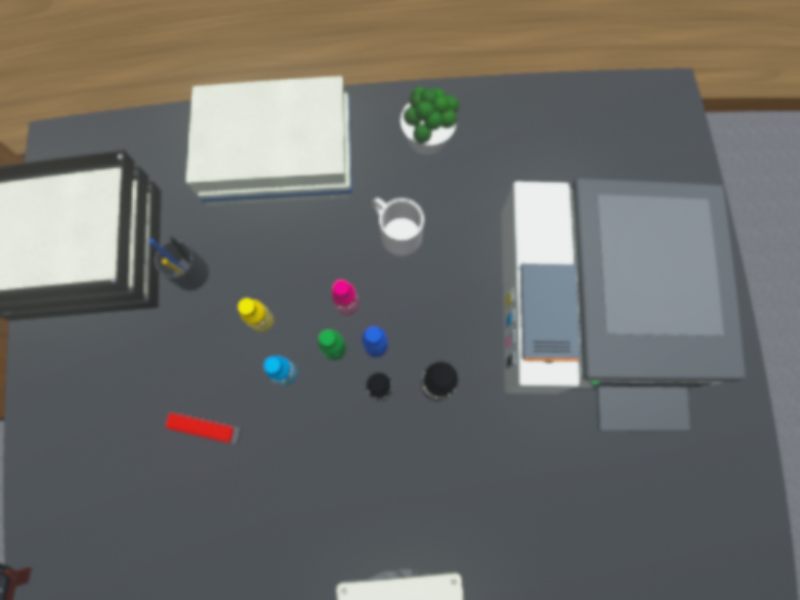

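The scene picture shows the magenta bottle at (460,310) and the cover at (278,325). In the top picture the magenta cap is at (344,288), with a green look-alike at (331,342). The cover's orange edge is at (551,359), in the white strip at x 515–580, y 182–386. I'll fit the strip and the cap next.

```bash
cat > b.py <<'E'
from h import *
im=optics.get_image('top')
a=cv2.resize(im[105:260,310:400],None,fx=3.8,fy=3.8,interpolation=cv2.INTER_CUBIC)
b=cv2.resize(im[170:215,200:245],None,fx=9,fy=9,interpolation=cv2.INTER_CUBIC)
o=np.zeros((600,800,3),np.uint8); o[:a.shape[0],:a.shape[1]]=a; o[:b.shape[0],380:380+b.shape[1]]=b
cv2.imwrite('pics/crop1.png',o[:,:,::-1])
def mag(i):
    h=cv2.cvtColor(i,cv2.COLOR_RGB2HSV); return ((h[...,0]>155)&(h[...,0]<176)&(h[...,1]>120)&(h[...,2]>60)).astype(np.uint8)
s=optics.get_image('scene')
for c,i in (('top',im),('scene',s)):
    n,l,st,ce=cv2.connectedComponentsWithStats(mag(i))
    for k in range(1,n):
        if st[k,4]>8: print(c,st[k],ce[k])
h=cv2.cvtColor(im,cv2.COLOR_RGB2HSV)
ora=((h[...,0]<20)&(h[...,1]>100)&(h[...,2]>100)); ora[:,:300]=0; ora[:, 400:]=0
v,u=np.nonzero(ora); print('orange',u.min(),u.max(),v.min(),v.max(),u.mean(),v.mean(),len(u))
E
python3 b.py
```

```text
top [212 179  16  17 220] [219.31818182 187.00909091]
scene [287 180  15  22 244] [294.30327869 191.38934426]
scene [286 202  15   6  35] [292.94285714 205.22857143]
scene [286 208  14   7  50] [291.84 211.74]
orange 300 399 0 230 348.70812459159225 24.60379002395992 4591
```

View pics/crop1.png

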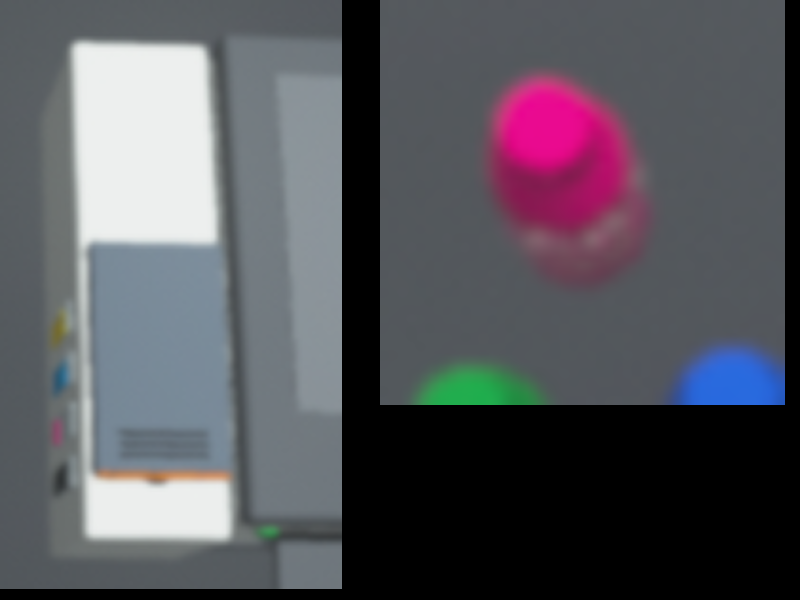

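Crop: the strip's front corners are at about (87,538) and (231,538), its back corner at (72,43), the orange edge at row 473, and the cap centre at (545,122).

```bash
cat > c.py <<'E'
from h import *
f=lambda x,y:(310+(x+.5)/3.8-.5,105+(y+.5)/3.8-.5)
P={n:at_z('top',*f(*p),z) for n,p,z in [('FL',(86,538),140),('FR',(231,539),140),('BL',(71,43),140),('BR',(208,44),140),('cL',(93,473),161),('cR',(230,475),161),('cBL',(90,243),161)]}
for k,v in P.items(): print(k,np.round(v,1))
loc=np.array([[-180,185],[-180,85],[180,185],[180,85]]); w=np.array([P[k][:2] for k in('FL','FR','BL','BR')])
lc,wc=loc-loc.mean(0),w-w.mean(0)
yaw=np.arctan2((lc[:,0]*wc[:,1]-lc[:,1]*wc[:,0]).sum(),(lc*wc).sum())
Rm=np.array([[np.cos(yaw),-np.sin(yaw)],[np.sin(yaw),np.cos(yaw)]]); t=w.mean(0)-Rm@loc.mean(0)
print('yaw',np.degrees(yaw),'t',t,'res',w-(loc@Rm.T+t))
for k in('cL','cR','cBL'): print(k,Rm.T@(P[k][:2]-t))
for n,p in [('port',(-93,135)),('open edge',(5,135)),('shut',(-155,135))]: print(n,Rm@p+t)
print('cap',at_z('top',200+165.5/9-.5,170+122.5/9-.5,120))
for p in [(500,58),]: pass
# check scene projection
c=at_z('top',200+165.5/9-.5,170+122.5/9-.5,120); print('cap in scene px',proj('scene',c))
for n in('FL','FR','BL','BR','cL'): print(n,np.array(proj('scene',P[n]))*800/512)
E
python3 c.py
```

```text
FL [ 416.4 -222.8  140. ]
FR [ 406.5 -320.6  140. ]
BL [ 771.7 -259.6  140. ]
BR [ 763.7 -360.5  140. ]
cL [ 456.6 -228.4  161. ]
cR [ 446.9 -319.5  161. ]
cBL [ 613.4 -247.2  161. ]
yaw -6.075242128847985 t [ 575.28601226 -425.10344127] res [[ 0.50471083 -0.68644407]
 [ 1.20217718  0.96736085]
 [-2.17876017  0.60427892]
 [ 0.47187215 -0.8851957 ]]
cL [-138.84674062  183.07894631]
cR [-138.80353742   91.43883558]
cBL [ 19.08474818 180.96097716]
port [ 497.09596599 -281.01903314]
open edge [ 594.54557533 -291.39080451]
shut [ 435.44417234 -274.45730024]
cap [611.31667298  56.16023913 120.        ]
cap in scene px (np.float64(295.21259350819093), np.float64(182.74087733646522))
FL [277.59353931 278.33538602]
FR [226.76057559 297.66985569]
BL [366.14478287 426.87558355]
BR [305.59256432 457.39980049]
cL [283.73120296 284.82349396]
```

```bash
python3 -m jog '[[0,0,0,0,0,1,0],[0,0,0,0,0,1,0],[0,0,0,0,0,1,0],[0,0,0,0,0,1,0],[0,0,0,0,0,1,0],[0,0,0,0,0,1,0],[0,0,0,0,0,1,0],[0,0,0,0,0,1,0],[0,0,0,0,0,1,0],[0,0,0,0,0,1,0],[0,0,0,0,0,1,0],[0,0,0,0,0,1,0],[0,0,0,0,0,0.95,0]]'
python3 -m jog '[[-0.95,0.7,0,0,0,0,0],[-0.95,0.7,0,0,0,0,0],[-0.95,0.7,0,0,0,0,0],[-0.95,0.7,0,0,0,0,0],[-0.95,0.7,0,0,0,0,0],[-0.95,0.7,0,0,0,0,0],[-0.95,0.7,0,0,0,0,0],[-0.95,0.7,0,0,0,0,0],[-0.95,0.7,0,0,0,0,0],[-0.95,0.7,0,0,0,0,0],[-0.95,0.7,0,0,0,0,0],[-0.95,0,0,0,0,0,0],[-0.95,0,0,0,0,0,0],[-0.95,0,0,0,0,0,0],[-0.95,0,0,0,0,0,0],[-0.95,0,0,0,0,0,0],[-0.95,0,0,0,0,0,0],[-0.95,0,0,0,0,0,0]]'
```

```text
t: 2.4
ee_pos: [197.1, 593.1, 241.4]
orientation: [-2.341, -2.095, 0.0]
ft_force: [0.2, -0.1, 0.7]
width: 0.4
grasp_force: 0.0
t: 4.2
ee_pos: [430.6, -121.2, 241.7]
orientation: [2.336, 2.1, 0.001]
ft_force: [0.4, 0.4, -0.2]
width: 0.5
grasp_force: 0.0
```

```bash
python3 -m jog '[[-0.95,0,0,0,0,0,0],[-0.95,0,0,0,0,0,0],[-0.95,0,0,0,0,0,0],[-0.95,0,0,0,0,0,0],[0,0,0,0,0,0,0]]'
python3 - <<'E'
from h import *
im=optics.get_image('wrist'); cv2.imwrite('pics/w1.png',im[:,:,::-1])
m=optics.camera_model('wrist'); print(m)
E
```

```text
t: 4.7
ee_pos: [414.7, -274.5, 241.7]
orientation: [2.339, 2.095, -0.0]
ft_force: [0.2, 0.3, 0.2]
width: -0.0
grasp_force: 0.0
{'fov_y': 60.766430654823196, 'cx': 261.5473077257408, 'cy': 187.8746062834941, 'k1': -0.07831185950012304, 'hand_eye': array([[ 7.13580607e-04,  9.63611896e-01,  2.67304329e-01,
         7.30410121e+01],
       [ 9.99999743e-01, -7.07180260e-04, -1.20211716e-04,
         6.21955832e-01],
       [ 7.31949053e-05,  2.67304346e-01, -9.63612153e-01,
        -1.43840702e+02],
       [ 0.00000000e+00,  0.00000000e+00,  0.00000000e+00,
         1.00000000e+00]])}
```

View pics/w1.png

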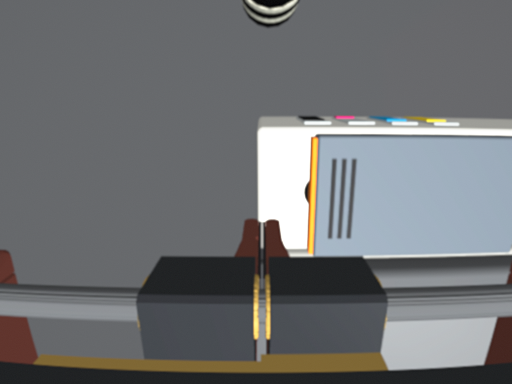

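The wrist view shows the fingertips at (262,225), the strip's front corners at about (258,129) and (258,250), and the orange edge running from (315,136) to (311,254).

```bash
python3 - <<'E'
from h import *
t=np.array([575.3,-425.1]);a=np.radians(-6.08);Rm=np.array([[np.cos(a),-np.sin(a)],[np.sin(a),np.cos(a)]])
for n,u,v,z in [('FL',258,127,140),('FR',258,250,140),('cL',317,136,161),('cR',315,254,161),('cLfar',505,136,161)]:
    p=at_z('wrist',u,v,z); print(n,p.round(1),(Rm.T@(p[:2]-t)).round(1))
p=ctrl.get_obs()['ee_pos']; print(Rm.T@(p[:2]-t))
E
```

```text
FL [ 418.2 -220.7  140. ] [-177.8  186.6]
FR [ 407.1 -320.   140. ] [-178.4   86.7]
cL [ 458.1 -229.3  161. ] [-137.3  182.3]
cR [ 451.  -317.8  161. ] [-135.    93.5]
cLfar [ 593.6 -242.4  161. ] [ -1.1 183.6]
[-176.03431246  134.75799088]
```

```bash
python3 -m jog '[[0,0,0.6,0,0,0,0],[0,0,0.6,0,0,0,0],[0,0,0.6,0,0,0,0],[0,0,0,0,0,0,0],[0,0.4,0,0,0,0,0],[0,0.4,0,0,0,0,0],[0,0.4,0,0,0,0,0],[0,0.4,0,0,0,0,0],[0,0.4,0,0,0,0,0],[0,0.4,0,0,0,0,0],[0,0.4,0,0,0,0,0],[0,0.4,0,0,0,0,0]]'
python3 -m jog '[[0,0.2,0,0,0,0,0],[0,0.2,0,0,0,0,0],[0,0.2,0,0,0,0,0],[0,0,0,0,0,0,0]]'
```

```text
t: 5.95
ee_pos: [542.3, -283.5, 170.4]
orientation: [-2.334, -2.101, 0.001]
ft_force: [-1.9, -2.2, -0.8]
width: 0.5
grasp_force: 1.1
t: 6.35
ee_pos: [566.9, -286.9, 169.8]
orientation: [2.335, 2.1, 0.001]
ft_force: [0.2, 0.3, 0.5]
width: 0.5
grasp_force: 0.0
```

```bash
python3 -m jog '[[0,0.15,0,0,0,0,0],[0,0.1,0,0,0,0,0],[0,0.1,0,0,0,0,0],[0,0,0,0,0,0,0]]'
python3 -m jog '[[0,0.05,0,0,0,0,0],[0,0.05,0,0,0,0,0]]'
python3 - <<'E'
from h import *
im=optics.get_image('wrist'); cv2.imwrite('pics/w2.png',im[:,:,::-1])
E
```

```text
t: 6.75
ee_pos: [580.4, -288.5, 169.3]
orientation: [2.336, 2.1, 0.0]
ft_force: [0.4, 0.2, 0.4]
width: 0.4
grasp_force: 0.0
t: 6.95
ee_pos: [583.7, -289.0, 169.3]
orientation: [-2.336, -2.1, 0.001]
ft_force: [-1.0, -0.6, 1.1]
width: 0.5
grasp_force: 1.0
```

View pics/w2.png

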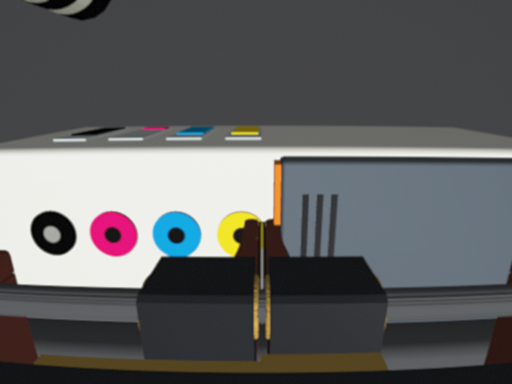

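The cover is nearly fully back. The ports are visible, with magenta at (114,234) and the cover edge at (281,160).

```bash
python3 -m jog '[[0,0.1,0,0,0,0,0],[0,0.1,0,0,0,0,0],[0,0,0,0,0,0,0]]'
python3 - <<'E'
from h import *
t=np.array([575.3,-425.1]);a=np.radians(-6.08);Rm=np.array([[np.cos(a),-np.sin(a)],[np.sin(a),np.cos(a)]])
im=optics.get_image('wrist')
h=cv2.cvtColor(im,cv2.COLOR_RGB2HSV)
m=((h[...,0]>155)&(h[...,0]<176)&(h[...,1]>120)).astype(np.uint8)
n,l,st,ce=cv2.connectedComponentsWithStats(m)
for k in range(1,n):
    if st[k,4]>200:
        x,y,w,hh,_=st[k]; p=at_z('wrist',x+w/2-.5,y+hh/2-.5,142); print(st[k],p,Rm.T@(p[:2]-t))
o=((h[...,0]<18)&(h[...,1]>150)&(h[...,2]>120)); o[:150]=0;o[240:]=0;o[:,:240]=0
v,u=np.nonzero(o); print(u.min(),u.max(),v.min(),v.max()); p=at_z('wrist',u.max(),v.min()+3,161); print(Rm.T@(p[:2]-t))
E
```

```text
t: 7.3
ee_pos: [587.1, -289.3, 169.2]
orientation: [-2.329, -2.095, 0.01]
ft_force: [-21.2, 1.7, 14.8]
width: 0.2
grasp_force: 10.7
[  86  211   46   45 1449] [ 499.25684442 -281.72843661  142.        ] [-90.80089342 134.51083397]
273 280 164 225
[  6.64020341 177.4794599 ]
```

```bash
python3 -m jog '[[0,-0.2,0,0,0,0,0],[0,-0.2,0,0,0,0,0],[0,0,-0.7,0,0,0,0],[0,0,-0.7,0,0,0,0],[0,0,-0.7,0,0,0,0],[0,0,0,0,0,0,0]]'
python3 -m jog '[[0.9,0,0,0,0,0,0],[0.9,0,0,0,0,0,0],[0.9,0,0,0,0,0,0],[0.9,0,0,0,0,0,0],[0.9,0,0,0,0,0,0],[0.9,0,0,0,0,0,0],[0.9,0,0,0,0,0,0],[0,0,0,0,0,0,0],[0,0,0,0,0,0,0]]'
cat > d.py <<'E'
from h import *
im=optics.get_image('wrist'); cv2.imwrite('pics/w3.png',im[:,:,::-1])
for d in optics.masks_of('ink_magenta','wrist'): print(d['conf'],d['extent'])
for d in optics.masks_of('tank_cover','wrist'): print('c',d['conf'],d['extent'])
E
python3 d.py
```

```text
t: 7.95
ee_pos: [578.2, -289.0, 257.8]
orientation: [2.33, 2.095, 0.005]
ft_force: [0.3, -0.4, 1.0]
width: 0.3
grasp_force: 0.0
t: 8.85
ee_pos: [602.3, -36.8, 252.6]
orientation: [-2.334, -2.103, 0.001]
ft_force: [0.1, -1.5, -0.4]
width: 0.3
grasp_force: 0.0
0.91 [168.9, 59.1, 68.8, 52.3]
0.6 [261.0, 76.2, 45.6, 48.8]
```

View pics/w3.png

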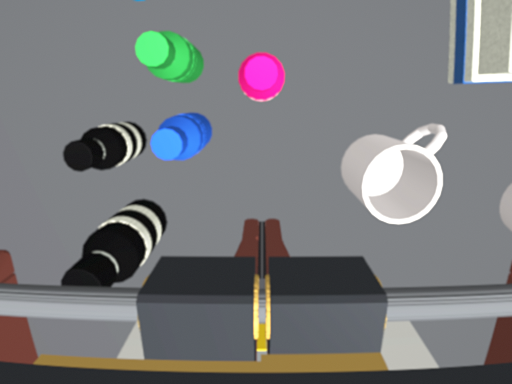

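The magenta cap is at about (262,73), with the green one at (153,49).

```bash
python3 - <<'E'
from h import *
print(at_z('wrist',262,73,120), at_z('wrist',261.5,76,60)); o=ctrl.get_obs(); M=R.from_rotvec(o['orientation']).as_matrix()
c=at_z('wrist',262,73,120); c[2]=165; print(M.T@(c-o['ee_pos'])/40, o['ee_pos'],M.round(3))
E
```

```text
[613.14797175  53.29806725 120.        ] [612.85558351  54.68007738  60.        ]
[2.31010024 0.02341494 2.19908022] [602.36078569 -38.45872877 252.98426743] [[ 0.107  0.994 -0.   ]
 [ 0.994 -0.107 -0.   ]
 [-0.    -0.    -1.   ]]
```

```bash
python3 -m jog '[[0.8,0,0,0,0,0,0],[0.8,0,0,0,0,0,0],[0.74,0,0,0,0,0,0],[0,0,0,0,0,0,0],[0,0,0.55,0,0,0,0],[0,0,0.55,0,0,0,0],[0,0,0.55,0,0,0,0],[0,0,0.5,0,0,0,0],[0,0,0,0,0,0,0]]'
python3 - <<'E'
from h import *
im=optics.get_image('scene'); cv2.imwrite('pics/s2.png',cv2.resize(im[100:300,200:400,::-1],(600,600)))
print([np.array(proj('scene',(ctrl.get_obs()['ee_pos'])))])
E
```

```text
t: 9.9
ee_pos: [610.6, 53.8, 164.6]
orientation: [-2.336, -2.097, 0.007]
ft_force: [-0.6, 0.4, 0.0]
width: 0.6
grasp_force: 0.0
[array([295.88640619, 171.96155761])]
```

View pics/s2.png

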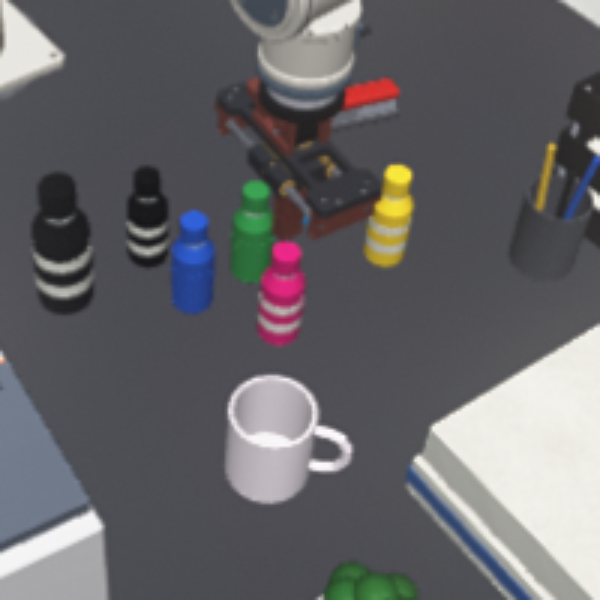

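```bash
python3 -m jog '[[0,0,0,0,0,0,0],[0,0,0,0,0,0,0],[0,0,0,0,0,0,0],[0,0,0,0,0,0,0],[0,0,0,0,0,0,0],[0,0,0,0,0,0,0],[0,0,0,0,0,0,0],[0,0,0,0,0,0,0],[0,0,0,0,0,0,0],[0,0,0,0,0,0,0],[0,0,0,0,0,0,0],[0,0,0,0,0,0,0],[0,0,0,0,0,0,0],[0,0,0,0,0,0,0],[0,0,0,0,0,0,0],[0,0,0,0,0,0,0],[0,0,0,0,0,0,0],[0,0,0,0,0,0,0],[0,0,0,0,0,0,0],[0,0,0,0,0,0,0]]'
```

```text
t: 11.95
ee_pos: [612.5, 55.7, 167.4]
orientation: [2.336, 2.1, 0.0]
ft_force: [0.4, -0.0, 0.4]
width: 0.2
grasp_force: 0.0
```

The fingers are above the magenta cap, at about (285,235) in the crop, and the bottles stand where they were. Next is the port.

```bash
python3 -m jog '[[0,0,0,0,0,0,0],[0,0,0,0,0,0,0],[0,0,-0.6,0,0,0,0],[0,0,-0.6,0,0,0,0],[0,0,-0.6,0,0,0,0],[0,0,-0.6,0,0,0,0],[0,0,0,0,0,0,0],[-0.9,-0.2,0,0,0,0,0],[-0.9,-0.2,0,0,0,0,0],[-0.9,-0.2,0,0,0,0,0],[-0.9,-0.2,0,0,0,0,0],[-0.9,-0.2,0,0,0,0,0],[-0.9,-0.2,0,0,0,0,0],[-0.9,-0.2,0,0,0,0,0],[-0.8,-0.2,0,0,0,0,0],[-0.8,-0.2,0,0,0,0,0],[0,0,0,0,0,0,0],[0,0,0,0,0,0,0]]'
python3 - <<'E'
from h import *
im=optics.get_image('wrist'); cv2.imwrite('pics/w4.png',im[:,:,::-1])
o=ctrl.get_obs(); M=R.from_rotvec(o['orientation']).as_matrix()
h=cv2.cvtColor(im,cv2.COLOR_RGB2HSV)
m=((h[...,0]>155)&(h[...,0]<176)&(h[...,1]>120)).astype(np.uint8)
n,l,st,ce=cv2.connectedComponentsWithStats(m)
for k in range(1,n):
    if st[k,4]>60:
        x,y,w,hh,_=st[k]; p=at_z('wrist',x+w/2-.5,y+hh/2-.5,142); print(st[k],p)
p=np.array([498.5,-281.3,182]); print(o['ee_pos'],M.T@(p-o['ee_pos'])/40)
E
```

```text
t: 13.75
ee_pos: [506.8, -251.1, 262.4]
orientation: [-2.337, -2.097, 0.0]
ft_force: [0.0, -0.3, 0.2]
width: 0.3
grasp_force: 0.0
[241 208  30  29 408] [ 499.21076094 -280.59374256  142.        ]
[ 507.13188533 -250.45438179  262.59380498] [-0.79119469 -0.13045991  2.01440266]
```

View pics/w4.png

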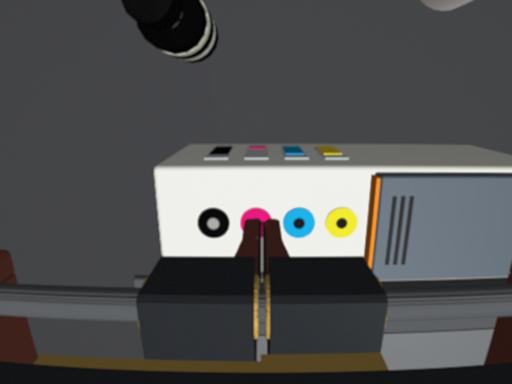

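The magenta port is at (256,222), in agreement with the earlier fix, and the cover is open with its edge at (373,220).

```bash
python3 -m jog '[[-0.4,-0.06,0,0,0,0,0],[-0.4,-0.06,0,0,0,0,0],[0,0,0.5,0,0,0,0],[0,0,0.5,0,0,0,0],[0,0,0.5,0,0,0,0],[0,0,0.5,0,0,0,0],[0,0,0,0,0,0,0],[0,0,0,0,0,0,0],[0,0,0,0,0,0,0],[0,0,0,0,0,0,0],[0,0,0,0,0,0,0]]'
```

```text
t: 14.9
ee_pos: [499.7, -282.5, 184.3]
orientation: [2.335, 2.1, 0.001]
ft_force: [-0.1, -0.8, 0.0]
width: 0.5
grasp_force: 0.0
```

```bash
python3 -m jog '[[0,0,0,0,0,0,0],[0,0,0,0,0,0,0],[0,0,0,0,0,0,0],[0,0,0,0,0,0,0],[0,0,0,0,0,0,0],[0,0,0,0,0,0,0],[0,0,0,0,0,0,0],[0,0,0,0,0,0,0],[0,0,0,0,0,0,0],[0,0,0,0,0,0,0]]'; python3 -c "
from workcell import ctrl
print(ctrl.close_job())"
```

```text
t: 15.9
ee_pos: [499.2, -282.2, 183.4]
orientation: [-2.336, -2.101, 0.0]
ft_force: [0.0, -1.1, -0.2]
width: 0.8
grasp_force: 0.0
the job is handed in; nothing more can be done
None
```

I pushed the tank cover open to its stop, pointed down at the magenta cap for about two seconds, then at the magenta port, and handed the job in still pointing there at 15.9 s; no verdict came back.

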